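# Feed the board carriage one turn of the hand wheel

## Task

Advance the circuit board under the probe by exactly one turn of the feed unit's hand wheel: push the wheel round by its upright handle, clockwise as seen from above, with the fingers and without gripping the handle, until the handle is back where it started, to within a centimetre. Then leave the wheel standing, and leave the things lying around the unit where they are.

Things in the scene. Friction and masses are not known exactly. Their poses are not given: they have to be found in the camera images.
- feed_unit: the fixed feed unit on the bench; origin under the wheel axis at bench height, z up, y along the slide from the wheel towards the carriage. Base plate 120 mm wide (x), from y = -70 to y = 232 mm; square gearbox under the wheel, 86 mm wide, top 56 mm above the bench; at y = 165 mm a probe arm stands over the slide, 93 mm high
- wheel_centre (a point): point on the hand wheel's upright axis, 85 mm above the bench (axes as the feed unit's). The wheel is bare steel with three spokes and lies level on the gearbox: rim circle radius 55 mm, rim bar 12 mm thick, its top 85 mm above the bench; hub 34 mm across, top 94 mm above the bench
- handle_top (a point): centre of the top of the wheel's only handle, 139 mm above the bench: an upright black four-lobed grip on the rim, 55 mm from the wheel axis, 25 to 29 mm thick, its lobes reaching from 89 to 139 mm above the bench. It is fixed to the wheel and turns with it
- feed_wheel (a joint): angle of the hand wheel, rad, growing clockwise seen from above; at 0 the handle lies on the -x side of the wheel axis in the unit's axes. It starts anywhere from -2.5 to 2.5; stops at -4.5 and 11. It stays where it is left: it takes about 3 N at the handle to move and does not coast
- carriage (a joint): travel of the carriage (88 x 70 mm steel block with a green circuit board clamped on it) along the slide, m; geared to the wheel: 20 mm away from the wheel for each clockwise turn
- lobe_a: one of the four upright lobes (16 mm across, 50 mm tall) that together form the wheel's handle: the +x +y one in the wheel's own axes, origin at the centre of its underside; a lies across from c, b across from d
- lobe_b: one of the four upright lobes (16 mm across, 50 mm tall) that together form the wheel's handle: the -x +y one in the wheel's own axes, origin at the centre of its underside; a lies across from c, b across from d
- lobe_c: one of the four upright lobes (16 mm across, 50 mm tall) that together form the wheel's handle: the -x -y one in the wheel's own axes, origin at the centre of its underside; a lies across from c, b across from d
- lobe_d: one of the four upright lobes (16 mm across, 50 mm tall) that together form the wheel's handle: the +x -y one in the wheel's own axes, origin at the centre of its underside; a lies across from c, b across from d
- flux_pot: bystander beside the feed unit: round jar with a green lid, 39 mm across, 30 mm tall; origin at the centre of its underside
- pliers: bystander beside the feed unit: long-nosed pliers with blue grips lying flat, 148 x 46 x 12 mm; origin at the centre of its underside
- relay_part: bystander beside the feed unit: black box-shaped relay, 26 x 29 x 22 mm; origin at the centre of its underside
- tin: bystander beside the feed unit: flat round tin with a red lid, 53 mm across, 21 mm tall; origin at the centre of its underside
- capacitor: bystander beside the feed unit: upright dark cylinder (capacitor), 22 mm across, 36 mm tall; origin at the centre of its underside
- tape: bystander beside the feed unit: roll of tape lying flat, 68 mm across, 18 mm tall; origin at the centre of its underside

How it is judged:
By the outcome, as a careful person would: the job done as asked, in the order asked, and still so for the second after the job is handed in, with the robot touching nothing.
It also fails if it takes over 51 s, if anything falls off the work surface, if the arm or the gripper's body presses on something with over 40 N, if the wrist force passes 120 N, or if a joint passes its speed limit or range.

## Robot

A 7-joint arm with a two-finger parallel gripper is mounted at the origin on a cart in front of the work surface, level with it; the furniture and walls round the work are solid. World frame = base frame: x ahead of the robot, y to its left, z up, the work surface at z = 0. Lengths are in m, angles in rad, forces in N, time in s.
With the tool pointing down it reaches from about 0.35 to 0.9 m from the base axis. Payload 8.1 kg.
Tool frame: the origin (TCP) lies midway between the tips of the shut fingers; the grasp point (between the pads) lies 19 mm behind it; z points along the fingers, y is the line along which they close (so a half turn about z gives the same grasp; the last joint's range is limited). The gripper opens to 92 mm and grips with 3 to 60 N. Pads are 19 mm wide; open, the fingers measure 130 mm over their backs; the gripper's body (75 mm by 190 mm) begins 47 mm behind the grasp point.
Start: joints at [-1.289, 0.434, 0.025, 1.573, -0.012, 1.134, -0.075], TCP at [0.235, 0.579, 0.227] pointing down, gripper open.
Joint ranges: [-2.62, 2.62], [-0.44, 2.09], [-1.27, 1.32], [0.08, 2.57], [-1.32, 4.46], [0.12, 2], [-2.74, 2.74]. Speed limits (rad/s): [2.22, 2.22, 3.01, 3.01, 3.14, 3.14, 3.14].

## Interface

Orientations are given as a rotation vector (axis times angle).
In Python, from cell import arm gives the robot as it stands.
- The arm moves only by the tool carry_out, never from a script. Its arguments are lists of equal length, an entry for each row: "claw": the finger opening in cm, from 0 to 9.18; "delta_pos": the shift along the tool's x, y, z in cm, a list of three; "angular": the turn, a rotation vector about the tool's x, y, z in rad, a list of three. In form: {"claw": [claw, ...], "delta_pos": [[dx, dy, dz], ...], "angular": [[ax, ay, az], ...]}. A call has 1 to 20 rows; each row shifts and turns the commanded pose from where the row before left it, along the tool's axes as they then stand; what a row does not reach is not made up. A row lasts 1/10 s, in which the tool goes at most 50 mm and 8.59 degrees, less where a joint would pass 70% of its speed; a pose out of reach is approached as far as the arm can. A call with a gripper value outside its range is refused whole. The fingers move at their own pace and stop on an object; "force" is the grip in N (left out, the last holds). Time passes only in rows, so rows that do not move let the fingers close. It gives the time, the measured TCP pose, the force, the opening and the grip force at its end, in the units of the state.
- arm.observe(): the state, without advancing time (a new reading comes with each control period).
- arm.get_image(name): name is "side" or "top" or "wrist"; returns a dict with "frame" (480x640x3 uint8, red, green, blue), "mtx" (3x3 intrinsics, pixels), "T" (4x4, takes a point from camera to world coordinates). Camera axes: x right, y down, z forward; pixel columns grow to the right and rows downward; lengths in m; the calibration is good to about 2 mm. A picture is of the moment at which its call begins. There is no depth.
- arm.sign_off(): hands the job in; it is judged then, once.
Trained networks look in a picture, given as the dict that the camera call returned (one of the last four; its "shot" number tells which), for a name from the list of things; names that differ only in an ending like _2 or _b are one class to them, and where a whole thing is asked for, a point or a joint stands for the part that bears it (a point fixed in the world has none). Each returns a list of dicts, best first, with "conf" (0 to 1); they miss things now and then, are a little off and sometimes report something else, mostly with a low value. They report only what shows in the picture. A call takes as long as a camera call.
- arm.look_for(label, picture): "centre" ([column, row] as shares, 0 to 1, of the picture: columns of its width, rows of its height, amid what is visible of it).
- arm.trace(label, picture): "region" (480x640 bool, what is visible of it) and "centre" ([column, row] as shares, 0 to 1, of the picture: columns of its width, rows of its height, amid what is visible of it).
- arm.place_of(label, picture): "centre" ([column, row] as shares, 0 to 1, of the picture: columns of its width, rows of its height: a listed point, or the origin of a listed thing).
The state is a dict: "clock": time; "joints": joint angles; "dq": joint speeds; "joint_efforts": joint torques, N m; "position": TCP position; "ee_rot": TCP orientation; "force": force on the tool from outside, world axes, zero at the start; "ft_torque": the same for the moment, N m; "width": opening from 0.0 (shut) to 1.0 (fully open); "gripper_force": force on a finger pad.
Only numpy, scipy, OpenCV 4.12 (cv2) and the standard library are available. Lean on these libraries where they do the work, as an engineer would, in place of code of your own. Each camera call takes 0.05 s, during which the arm holds its last target. There are 200 camera calls.

## Working session

There is one attempt and no reset: what is moved stays moved. The work goes in short steps, Python scripts to look and compute and a tool call to move; the robot and the scene stay as the last step left them, time stands still between calls to the robot, and variables do not carry over. Pictures are saved under pics/ and viewed, at most 10 in all, crops included, and the job is handed in when it is done.

Besides the shell and the picture viewer there is one more tool, called as a command line: name --argument value ..., lists and objects as JSON in quotes. carry_out: Moves the arm, as the interface text tells. Its arguments: {"type":"object","properties":{"claw":{"type":"array","items":{"type":"number"}},"delta_pos":{"type":"array","items":{"type":"array","items":{"type":"number"}}},"angular":{"type":"array","items":{"type":"array","items":{"type":"number"}}},"force":{"type":"number"}},"required":["claw","delta_pos","angular"]}

```bash
mkdir -p pics; ls; cat > h.py <<'E'
import numpy as np, cv2
from cell import arm
def ray(im,c):
    p=np.array([c[0]*640,c[1]*480,1]); d=im["T"][:3,:3]@np.linalg.inv(im["mtx"])@p
    return im["T"][:3,3],d/np.linalg.norm(d)
def atz(im,c,z):
    o,d=ray(im,c); return o+d*(z-o[2])/d[2]
def tri(rs):
    A=sum(np.eye(3)-np.outer(d,d) for o,d in rs); b=sum((np.eye(3)-np.outer(d,d))@o for o,d in rs)
    return np.linalg.solve(A,b)
def proj(im,P):
    q=np.linalg.inv(im["T"])@np.append(P,1); u=im["mtx"]@q[:3]; return u[:2]/u[2]
E
python3 - <<'E'
from h import *
np.set_printoptions(precision=3,suppress=True)
s=arm.observe();print(s)
ims={n:arm.get_image(n) for n in("side","top")}
for n,i in ims.items(): cv2.imwrite(f"pics/{n}0.png",i["frame"][:,:,::-1])
for l in ["wheel_centre","handle_top","feed_unit","flux_pot","pliers","relay_part","tin","capacitor","tape"]:
    rs=[]
    for n,i in ims.items():
        r=arm.place_of(l,i)
        if r: rs.append(ray(i,r[0]["centre"])); print(l,n,r[0]["conf"],np.array(r[0]["centre"])*[640,480])
    if len(rs)==2: print("   ",tri(rs))
E
```

```text
pics
{'clock': 0.0, 'joints': array([-1.289,  0.435,  0.025,  1.574, -0.012,  1.134, -0.075]), 'dq': array([-0.001, -0.   , -0.   ,  0.002,  0.001, -0.   , -0.001]), 'joint_efforts': array([  0.002, -66.784,   0.986, -31.446,  -0.06 ,   0.043,   0.   ]), 'position': array([0.234, 0.579, 0.226]), 'ee_rot': array([-0.601, -3.083,  0.003]), 'force': array([-0.048,  0.432,  0.05 ]), 'ft_torque': array([-0.038, -0.011, -0.052]), 'gripper_force': 0.0, 'width': 1.0005255498475276}
wheel_centre side 0.9 [347.584 282.192]
wheel_centre top 0.97 [369.728 235.488]
    [ 0.549 -0.077  0.081]
handle_top side 0.55 [317.696 266.688]
handle_top top 0.8 [377.92  271.008]
    [ 0.494 -0.087  0.135]
feed_unit side 0.93 [349.184 320.208]
flux_pot side 0.6 [284.48  325.824]
flux_pot top 0.92 [359.232 295.104]
    [ 0.45  -0.065  0.002]
pliers side 0.72 [256.512 280.704]
pliers top 0.92 [285.504 309.984]
    [ 0.426  0.064 -0.008]
relay_part side 0.66 [421.12 313.2 ]
tin side 0.9 [404.224 282.72 ]
tin top 0.69 [339.008 176.784]
    [ 0.667 -0.03   0.002]
capacitor side 0.64 [372.8   261.216]
capacitor top 0.56 [296.128 190.896]
    [ 0.641  0.048 -0.006]
tape top 0.96 [439.424 241.68 ]
```

View pics/side0.png

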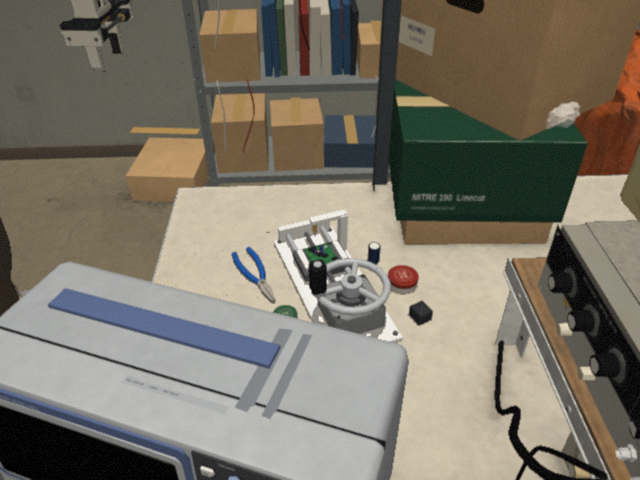

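View pics/top0.png

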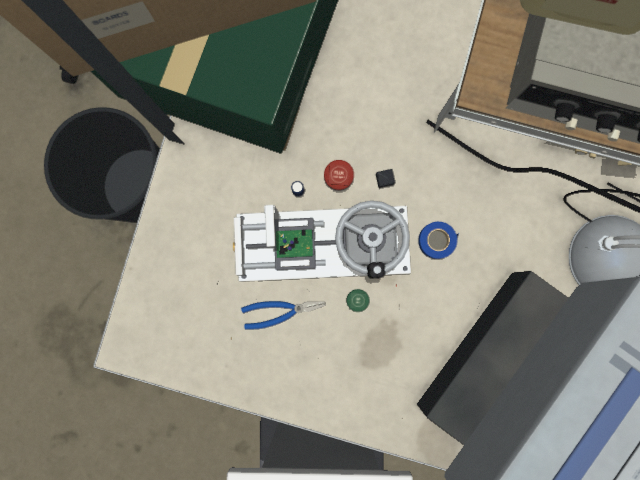

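The side view shows the unit with the black handle at (317,275) and the wheel hub at (352,285). In the top view the hub is at (373,237), the handle at (376,270) and the probe arm at (270,225). There is a tall instrument lower right, with its foot edge from (420,405) to (515,272).

```bash
python3 - <<'E'
from h import *
np.set_printoptions(precision=4,suppress=True)
C=[];H=[];W=[]
for k in range(3):
    for n in("top","side"):
        i=arm.get_image(n)
        for l,L,z in(("wheel_centre",C,.085),("handle_top",H,.139)):
            r=arm.place_of(l,i)
            if r: p=atz(i,r[0]["centre"],z); L.append(p); print(n,l,r[0]["conf"],p, np.array(r[0]["centre"])*[640,480])
    if k==0:
        t=arm.get_image("top"); np.savez("t0.npz",f=t["frame"],T=t["T"],m=t["mtx"])
        for px in((420,405),(515,272)): print("dev",atz(t,(px[0]/640,px[1]/480),0))
        for px in((408,207),(236,213),(239,281),(411,275)): print("plate",atz(t,(px[0]/640,px[1]/480),0.01))
E
```

```text
top wheel_centre 0.75 [ 0.5503 -0.0811  0.085 ] [372.032 235.92 ]
side wheel_centre 0.74 [ 0.5435 -0.077   0.085 ] [345.28  280.704]
side handle_top 0.87 [ 0.4956 -0.0887  0.139 ] [317.504 265.68 ]
dev [ 0.266  -0.1723  0.    ]
dev [ 0.4978 -0.339   0.    ]
plate [ 0.6095 -0.1503  0.01  ]
plate [0.5957 0.1533 0.01  ]
plate [0.4756 0.1451 0.01  ]
plate [ 0.4899 -0.1555  0.01  ]
top wheel_centre 0.58 [ 0.5485 -0.0827  0.085 ] [372.992 237.024]
top handle_top 0.89 [ 0.4883 -0.0796  0.139 ] [373.824 273.216]
side wheel_centre 0.65 [ 0.525  -0.1547  0.085 ] [350.912 318.912]
side handle_top 0.95 [ 0.4975 -0.0859  0.139 ] [318.208 264.192]
top wheel_centre 0.84 [ 0.5528 -0.0783  0.085 ] [370.304 234.384]
top handle_top 0.92 [ 0.4929 -0.0781  0.139 ] [372.8   270.192]
side wheel_centre 0.82 [ 0.5497 -0.0799  0.085 ] [349.696 281.088]
side handle_top 0.91 [ 0.4915 -0.0888  0.139 ] [314.816 266.304]
```

carry_out --claw '[0, 0, 0, 0, 0, 0, 0, 0, 0, 0, 0, 0, 0, 0, 0, 0, 0, 0, 0, 0]' --delta_pos '[[-1.4, -1.6, 0], [-2.8, -3.1, 0], [-2.8, -3.1, 0], [-2.8, -3.1, 0], [-2.8, -3.1, 0], [-2.8, -3.1, 0], [-2.8, -3.1, 0], [-2.8, -3.1, 0], [-2.8, -3.1, 0], [-2.8, -3.1, 0], [-2.8, -3.1, 0], [-2.8, -3.1, 0], [-2.8, -3.1, 0], [-2.8, -3.1, 0], [-2.8, -3.1, 0], [-2.8, -3.1, 0], [-2.8, -3.1, 0], [-2.8, -3.1, 0], [-1.4, -1.6, 0], [0, 0, 0]]' --angular '[[0, 0, 0], [0, 0, 0], [0, 0, 0], [0, 0, 0], [0, 0, 0], [0, 0, 0], [0, 0, 0], [0, 0, 0], [0, 0, 0], [0, 0, 0], [0, 0, 0], [0, 0, 0], [0, 0, 0], [0, 0, 0], [0, 0, 0], [0, 0, 0], [0, 0, 0], [0, 0, 0], [0, 0, 0], [0, 0, 0]]' --force 30

```text
clock: 3.95
position: [0.4924, -0.1317, 0.2269]
ee_rot: [0.608, 3.081, -0.003]
force: [0.1, 0.8, 0.9]
width: 0.001
gripper_force: 0.0
```

carry_out --claw '[0, 0, 0, 0, 0, 0, 0, 0, 0]' --delta_pos '[[-0.5, 0, 0], [0, 0, 0], [0, 0, 0], [0, 0, 0], [0, 0, 3.5], [0, 0, 3.5], [0, 0, 3.4], [0, 0, 2], [0, 0, 0]]' --angular '[[0, 0, -0.12], [0, 0, -0.12], [0, 0, -0.12], [0, 0, -0.1], [0, 0, 0], [0, 0, 0], [0, 0, 0], [0, 0, 0], [0, 0, 0]]'

```text
clock: 4.85
position: [0.4945, -0.1285, 0.1005]
ee_rot: [0.119, -3.134, -0.002]
force: [-1.3, 0.3, -0.7]
width: 0.005
gripper_force: 0.0
```

```bash
python3 - <<'E'
from h import *
np.set_printoptions(precision=4,suppress=True)
s=arm.observe();print(s["position"],s["joints"],s["force"],s["clock"])
a=arm.get_image("top");b=arm.get_image("wrist")
cv2.imwrite("pics/c1.png",np.hstack([cv2.resize(a["frame"][150:330,220:460],(400,300)),cv2.resize(b["frame"],(400,300))])[:,:,::-1])
for i in(a,b):
  for l,z in(("wheel_centre",.085),("handle_top",.139)):
    r=arm.place_of(l,i)
    if r: print(l,r[0]["conf"],atz(i,r[0]["centre"],z))
E
```

```text
[ 0.4945 -0.1285  0.1005] [-0.1246  0.4166  0.363   2.0128 -0.2117  0.7529  2.013 ] [-1.2969  0.2502 -0.6613] 4.85
wheel_centre 0.62 [ 0.5555 -0.078   0.085 ]
handle_top 0.96 [ 0.49   -0.0838  0.139 ]
```

View pics/c1.png

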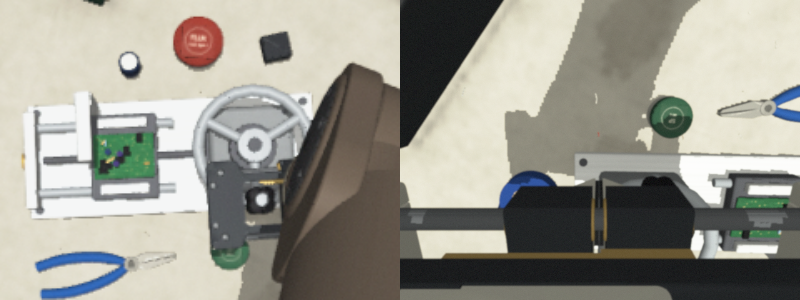

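carry_out --claw '[0, 0, 0, 0, 0, 0, 0, 0, 0, 0, 0, 0, 0, 0, 0, 0, 0, 0, 0, 0]' --delta_pos '[[0, 0.5, 0], [0, 0.4, 0], [0.27, 0.49, 0], [0.27, 0.49, 0], [0.27, 0.49, 0], [0.27, 0.49, 0], [0.27, 0.49, 0], [0.27, 0.49, 0], [0.27, 0.49, 0], [0.27, 0.49, 0], [0.27, 0.49, 0], [0.27, 0.49, 0], [0.27, 0.49, 0], [0.27, 0.49, 0], [0.27, 0.49, 0], [0.27, 0.49, 0], [0.27, 0.49, 0], [0.27, 0.49, 0], [0.27, 0.49, 0], [0, 0, 0]]' --angular '[[0, 0, 0], [0, 0, 0], [0, 0, 0.0873], [0, 0, 0.0873], [0, 0, 0.0873], [0, 0, 0.0873], [0, 0, 0.0873], [0, 0, 0.0873], [0, 0, 0.0873], [0, 0, 0.0873], [0, 0, 0.0873], [0, 0, 0.0873], [0, 0, 0.0873], [0, 0, 0.0873], [0, 0, 0.0873], [0, 0, 0.0873], [0, 0, 0.0873], [0, 0, 0.0873], [0, 0, 0.0873], [0, 0, 0]]'

```text
clock: 7.15
position: [0.5059, -0.0335, 0.1025]
ee_rot: [-2.033, -2.393, 0.001]
force: [-0.3, 0.1, 0.1]
width: 0.003
gripper_force: 0.4
```

```bash
python3 - <<'E'
from h import *
np.set_printoptions(precision=4,suppress=True)
s=arm.observe();print(s["position"],s["joints"],s["force"],s["clock"])
a=arm.get_image("top");b=arm.get_image("side")
cv2.imwrite("pics/c2.png",np.hstack([cv2.resize(a["frame"][150:330,220:460],(400,300)),cv2.resize(b["frame"][180:360,220:460],(400,300))])[:,:,::-1])
for i in(a,b):
  for l,z in(("wheel_centre",.085),("handle_top",.139)):
    r=arm.place_of(l,i)
    if r: print(l,r[0]["conf"],atz(i,r[0]["centre"],z))
E
```

```text
[ 0.5059 -0.0335  0.1025] [-0.6     0.48    0.7711  2.0447 -0.4671  0.7974  0.6127] [-0.348   0.1365  0.1141] 7.15
wheel_centre 0.84 [ 0.5538 -0.0822  0.085 ]
handle_top 0.69 [ 0.5402 -0.0354  0.139 ]
```

View pics/c2.png

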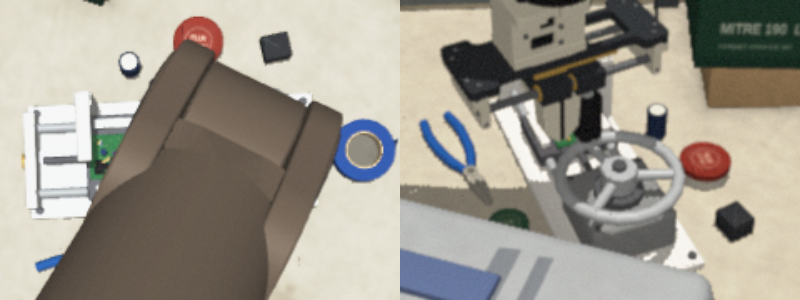

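The side view shows the fingers pressing the black handle, now on the far (+y) side of the wheel at about (590,120) in the crop. The wheel is following the fingers.

carry_out --claw '[0, 0, 0, 0, 0, 0, 0, 0, 0, 0, 0, 0, 0, 0, 0, 0, 0, 0, 0]' --delta_pos '[[0.27, 0.49, 0], [0.27, 0.49, 0], [0.27, 0.49, 0], [0.27, 0.49, 0], [0.27, 0.49, 0], [0.27, 0.49, 0], [0.27, 0.49, 0], [0.27, 0.49, 0], [0.27, 0.49, 0], [0.27, 0.49, 0], [0.27, 0.49, 0], [0.27, 0.49, 0], [0.27, 0.49, 0], [0.27, 0.49, 0], [0.27, 0.49, 0], [0.27, 0.49, 0], [0.27, 0.49, 0], [0.27, 0.49, 0], [0, 0, 0]]' --angular '[[0, 0, 0.0873], [0, 0, 0.0873], [0, 0, 0.0873], [0, 0, 0.0873], [0, 0, 0.0873], [0, 0, 0.0873], [0, 0, 0.0873], [0, 0, 0.0873], [0, 0, 0.0873], [0, 0, 0.0873], [0, 0, 0.0873], [0, 0, 0.0873], [0, 0, 0.0873], [0, 0, 0.0873], [0, 0, 0.0873], [0, 0, 0.0873], [0, 0, 0.0873], [0, 0, 0.0873], [0, 0, 0]]'

```text
clock: 9.35
position: [0.5974, -0.0417, 0.1026]
ee_rot: [-3.131, -0.253, -0.001]
force: [0.6, 2.1, 0.0]
width: 0.002
gripper_force: 1.3
```

```bash
python3 - <<'E'
from h import *
np.set_printoptions(precision=4,suppress=True)
s=arm.observe();print(s["position"],s["joints"],s["force"],s["clock"])
b=arm.get_image("side")
for i in(b,):
  for l,z in(("wheel_centre",.085),("handle_top",.139)):
    r=arm.place_of(l,i)
    if r: print(l,r[0]["conf"],atz(i,r[0]["centre"],z))
E
```

```text
[ 0.5974 -0.0417  0.1026] [-0.7059  0.7956  1.1439  1.8344 -0.8273  1.0835 -0.6508] [0.635  2.0566 0.0306] 9.35
wheel_centre 0.63 [ 0.5452 -0.0843  0.085 ]
handle_top 0.69 [ 0.6028 -0.0763  0.139 ]
```

carry_out --claw '[0, 0, 0, 0, 0, 0, 0, 0, 0, 0, 0, 0, 0, 0, 0, 0, 0, 0, 0, 0]' --delta_pos '[[0, -1.2, 0], [0, -1.3, 0], [0, 0, 0], [0, 0, 0], [0, 0, 0], [0, 0, 0], [0, 0, 0], [0, 0, 0], [0, 0, 0], [0, 0, 0], [0, 0, 0], [0, 0, 0], [0, 0, 0], [0, 0, 0], [0, 0, 0], [0, 0, 0], [0, 0, 0], [0, 0, 0], [0, 0, 0], [0, 0, 0]]' --angular '[[0, 0, 0], [0, 0, 0], [0, 0, -0.14], [0, 0, -0.14], [0, 0, -0.14], [0, 0, -0.14], [0, 0, -0.14], [0, 0, -0.14], [0, 0, -0.14], [0, 0, -0.14], [0, 0, -0.14], [0, 0, -0.14], [0, 0, -0.14], [0, 0, -0.14], [0, 0, -0.14], [0, 0, -0.14], [0, 0, -0.14], [0, 0, -0.14], [0, 0, -0.14], [0, 0, 0]]'

```text
clock: 11.5
position: [0.5923, -0.0163, 0.1028]
ee_rot: [-0.924, -3.003, -0.001]
force: [1.1, 0.4, 0.5]
width: 0.007
gripper_force: 0.0
```

```bash
cat > st.py <<'E'
from h import *
np.set_printoptions(precision=4,suppress=True)
s=arm.observe();w=s["ee_rot"];yaw=(2*np.degrees(np.arctan2(w[1],w[0]))-90+180)%360-180
print(s["position"],s["joints"],s["force"],s["clock"],"yaw",yaw)
E
python3 st.py
```

```text
[ 0.5923 -0.0163  0.1028] [-0.4163  0.5473  0.5135  1.8244 -0.3447  0.8595  1.2368] [1.0688 0.4174 0.5197] 11.5 yaw 55.80266086713448
```

carry_out --claw '[0, 0, 0, 0, 0, 0, 0, 0, 0, 0, 0, 0, 0, 0, 0, 0, 0, 0, 0, 0]' --delta_pos '[[0, 0, 0], [0, 0, 0], [0, 0, 0], [0, 0, 0], [0, 0, 0], [0, 0, 0], [0, -1.1, 0], [0, -1.1, 0], [-0.27, -0.49, 0], [-0.27, -0.49, 0], [-0.27, -0.49, 0], [-0.27, -0.49, 0], [-0.27, -0.49, 0], [-0.27, -0.49, 0], [-0.27, -0.49, 0], [-0.27, -0.49, 0], [-0.27, -0.49, 0], [-0.27, -0.49, 0], [-0.27, -0.49, 0], [0, 0, 0]]' --angular '[[0, 0, -0.126], [0, 0, -0.126], [0, 0, -0.126], [0, 0, -0.126], [0, 0, -0.126], [0, 0, -0.126], [0, 0, 0], [0, 0, 0], [0, 0, 0.0873], [0, 0, 0.0873], [0, 0, 0.0873], [0, 0, 0.0873], [0, 0, 0.0873], [0, 0, 0.0873], [0, 0, 0.0873], [0, 0, 0.0873], [0, 0, 0.0873], [0, 0, 0.0873], [0, 0, 0.0873], [0, 0, 0]]'

```text
clock: 13.5
position: [0.6091, -0.0979, 0.1028]
ee_rot: [1.24, 2.886, -0.001]
force: [0.1, 0.9, -0.5]
width: 0.004
gripper_force: 0.1
```

```bash
python3 st.py; python3 - <<'E'
from h import *
for n in("side","top"):
    b=arm.get_image(n)
    for l,z in(("wheel_centre",.085),("handle_top",.139)):
        r=arm.place_of(l,b)
        if r: print(n,l,r[0]["conf"],atz(b,r[0]["centre"],z))
E
```

```text
[ 0.6091 -0.0979  0.1028] [-0.308   0.5943  0.5717  1.7648 -0.3964  0.8993  1.1958] [ 0.085   0.9204 -0.4891] 13.5 yaw 43.5139724523074
side wheel_centre 0.61 [ 0.55194687 -0.07333684  0.085     ]
side handle_top 0.85 [ 0.58865797 -0.12618565  0.139     ]
```

carry_out --claw '[0, 0, 0, 0, 0, 0, 0, 0, 0, 0, 0, 0, 0, 0, 0, 0, 0, 0, 0, 0]' --delta_pos '[[-0.27, -0.49, 0], [-0.27, -0.49, 0], [-0.27, -0.49, 0], [-0.27, -0.49, 0], [-0.27, -0.49, 0], [-0.27, -0.49, 0], [-0.27, -0.49, 0], [-0.27, -0.49, 0], [-0.27, -0.49, 0], [-0.27, -0.49, 0], [-0.27, -0.49, 0], [-0.27, -0.49, 0], [-0.27, -0.49, 0], [-0.27, -0.49, 0], [-0.27, -0.49, 0], [-0.27, -0.49, 0], [-0.27, -0.49, 0], [-0.27, -0.49, 0], [-0.27, -0.49, 0], [0, 0, 0]]' --angular '[[0, 0, 0.0873], [0, 0, 0.0873], [0, 0, 0.0873], [0, 0, 0.0873], [0, 0, 0.0873], [0, 0, 0.0873], [0, 0, 0.0873], [0, 0, 0.0873], [0, 0, 0.0873], [0, 0, 0.0873], [0, 0, 0.0873], [0, 0, 0.0873], [0, 0, 0.0873], [0, 0, 0.0873], [0, 0, 0.0873], [0, 0, 0.0873], [0, 0, 0.0873], [0, 0, 0.0873], [0, 0, 0.0873], [0, 0, 0]]'

```text
clock: 15.8
position: [0.5255, -0.1406, 0.1029]
ee_rot: [2.963, 1.043, 0.001]
force: [1.0, -0.5, 0.7]
width: 0.009
gripper_force: 0.4
```

```bash
python3 st.py; python3 - <<'E'
from h import *
for n in("side","top"):
    b=arm.get_image(n)
    for l,z in(("wheel_centre",.085),("handle_top",.139)):
        r=arm.place_of(l,b)
        if r: print(n,l,r[0]["conf"],atz(b,r[0]["centre"],z))
E
```

```text
[ 0.5255 -0.1406  0.1029] [-0.5306  0.6531  1.0512  1.968  -0.7087  0.9447 -0.0124] [ 0.9683 -0.4768  0.6732] 15.8 yaw -51.199660638495885
side handle_top 0.68 [ 0.50478792 -0.11663171  0.139     ]
top wheel_centre 0.68 [ 0.54526672 -0.07701707  0.085     ]
```

carry_out --claw '[0, 0, 0, 0, 0, 0]' --delta_pos '[[-0.27, -0.49, 0], [-0.27, -0.49, 0], [-0.27, -0.49, 0], [-0.27, -0.49, 0], [-0.27, -0.49, 0], [0, 0, 0]]' --angular '[[0, 0, 0.0873], [0, 0, 0.0873], [0, 0, 0.0873], [0, 0, 0.0873], [0, 0, 0.0873], [0, 0, 0]]'

```text
clock: 16.7
position: [0.5018, -0.1258, 0.1026]
ee_rot: [3.118, 0.378, -0.001]
force: [0.2, -0.7, 0.0]
width: 0.007
gripper_force: 0.2
```

```bash
python3 st.py; python3 - <<'E'
from h import *
b=arm.get_image("side");c=arm.get_image("top")
g=cv2.imread("pics/side0.png");t=cv2.imread("pics/top0.png")
f=lambda a,r,c:cv2.resize(a[r:r+105,c:c+140],(400,300),interpolation=cv2.INTER_CUBIC)
cv2.imwrite("pics/c3.png",np.vstack([np.hstack([f(g,230,270),f(b["frame"][:,:,::-1],230,270)]),np.hstack([f(t,190,310),f(c["frame"][:,:,::-1],190,310)])]))
for l,z in(("wheel_centre",.085),("handle_top",.139)):
    r=arm.place_of(l,b)
    if r: print(l,r[0]["conf"],atz(b,r[0]["centre"],z),np.array(r[0]["centre"])*[640,480])
E
```

```text
[ 0.5018 -0.1258  0.1026] [-0.63    0.6902  1.1865  2.0346 -0.7911  0.9781 -0.3576] [ 0.1566 -0.6771  0.003 ] 16.7 yaw -76.1826962097815
```

View pics/c3.png

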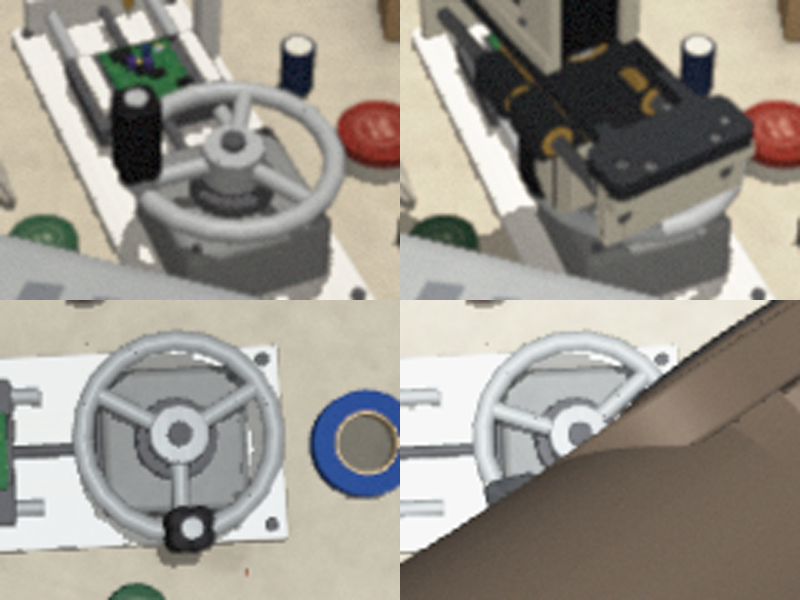

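The start pictures (left) against now (right, arm in front): in the top view the left spoke has to come up from about (490,410) to the equivalent of (495,392). That is about 11° short, in line with the 10° I worked out from the tool pose.

carry_out --claw '[0, 0, 0, 0, 0, 0, 0, 0, 0, 0, 0, 0, 0, 0, 0, 0, 0, 0]' --delta_pos '[[-0.27, -0.49, 0], [-0.27, -0.49, 0], [0, 0, 0], [0, 1.2, 0], [0, 1.2, 0], [0, 0, -3], [0, 0, -4], [0, 0, -4], [0, 0, -2], [0, -3, 0], [0, -4, 0], [0, -4, 0], [0, -4, 0], [0, -4, 0], [0, -4, 0], [0, -4, 0], [0, -3, 0], [0, 0, 0]]' --angular '[[0, 0, 0.0873], [0, 0, 0.0873], [0, 0, 0], [0, 0, 0], [0, 0, 0], [0, 0, 0], [0, 0, 0], [0, 0, 0], [0, 0, 0], [0, 0, 0], [0, 0, 0], [0, 0, 0], [0, 0, 0], [0, 0, 0], [0, 0, 0], [0, 0, 0], [0, 0, 0], [0, 0, 0]]'

```text
clock: 18.7
position: [0.4763, 0.1617, 0.2324]
ee_rot: [-3.139, -0.117, 0.0]
force: [0.1, -1.2, 0.4]
width: 0.002
gripper_force: 0.0
```

```bash
python3 st.py; python3 - <<'E'
from h import *
b=arm.get_image("side");c=arm.get_image("top")
g=cv2.imread("pics/side0.png");t=cv2.imread("pics/top0.png")
f=lambda a,r,c:cv2.resize(a[r:r+105,c:c+140],(400,300),interpolation=cv2.INTER_CUBIC)
cv2.imwrite("pics/c4.png",np.vstack([np.hstack([f(g,230,270),f(b["frame"][:,:,::-1],230,270)]),np.hstack([f(t,190,310),f(c["frame"][:,:,::-1],190,310)])]))
for i in (b,c):
  for l,z in(("wheel_centre",.085),("handle_top",.139)):
    r=arm.place_of(l,i)
    if r: print(l,r[0]["conf"],atz(i,r[0]["centre"],z),np.array(r[0]["centre"])*[640,480])
E
```

```text
[0.4763 0.1617 0.2324] [-1.3393  0.4414  1.2782  1.9155 -0.4679  1.136  -1.3765] [ 0.0539 -1.2066  0.4133] 18.7 yaw -85.72865949982469
wheel_centre 0.98 [ 0.54916085 -0.07881633  0.085     ] [349.12  280.704]
handle_top 0.79 [ 0.49508662 -0.09288198  0.139     ] [318.016 267.6  ]
wheel_centre 0.7 [ 0.55116009 -0.07998977  0.085     ] [371.328 235.392]
handle_top 0.63 [ 0.49433438 -0.08397748  0.139     ] [376.704 269.28 ]
```

View pics/c4.png

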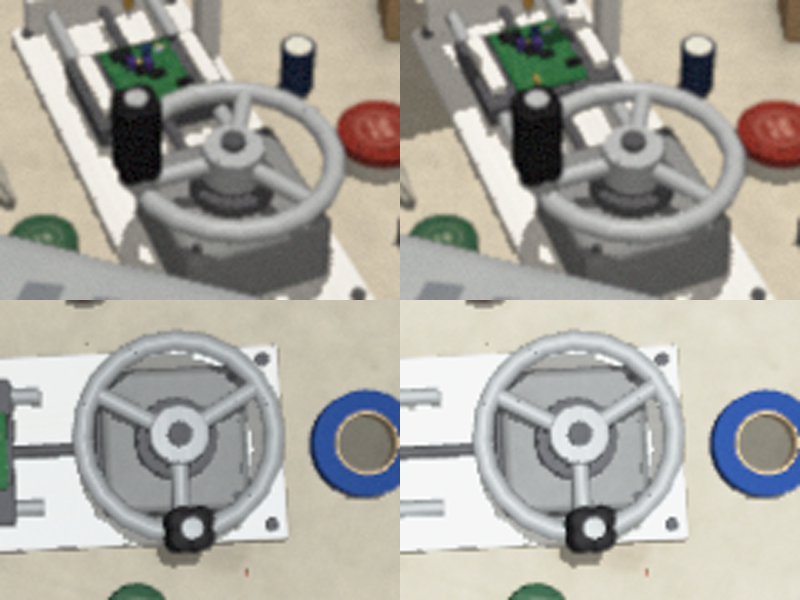

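After the turn the handle sits at (590,528) against (188,528)+400 at the start, so within about 1 mm. The carriage has moved on and the neighbouring things shown are unmoved.

```bash
python3 -c "
from cell import arm
print(arm.sign_off())"
```

```text
the job is handed in; nothing more can be done
None
```

The hand wheel was pushed one full turn clockwise with shut fingers; in the camera views the handle is back within about 1 mm of its start, the carriage has advanced, nothing checked around the unit has moved, and the job is handed in (no verdict was returned).

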